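Clear the can crusher and uncap its dregs pot

TASK

The can crusher is to be rinsed. First put the two crushed cans lying in its catch tray into the plastic recycling tub; then take the twist-lock cap off the round steel dregs pot: nobody knows whether it loosens clockwise or anticlockwise, so try it both ways, turn it about a sixth of a turn the way that is free and lift it straight off. Finish while still holding the cap in the gripper, level, still and about a hand's width above the pot, and leave the other kitchen things where they stand.

Things in the scene. Friction and masses are not known exactly. Their poses are not given: they have to be found in the camera images.
- crusher: Bench can crusher, fixed. Origin: underside centre of its steel catch tray, which is 260 (own x) by 170 (own y) mm, walls 18 mm high and 4 mm thick, inner floor 4 mm above the table. The press column rises beside it at own +y.
- crusher_column (a point): Top centre of the crusher's grey press column, 230 mm up, 235 mm to own +y of the tray's centre; the column is 110 x 90 mm, its bow handle on top reaches 310 mm. Its base (30 mm high) begins 160 mm, the sloping chute plate (75 mm high) about 140 mm from the tray's centre.
- can_a: One of two crushed slim aluminium cans: a solid ribbed puck, 50 mm diameter, 28 mm high, about 60 g, lying flat in the catch tray. Origin: centre of its underside, z up.
- can_b: The other crushed can, the same. Origin: centre of its underside.
- can_a_mid (a point): Centre of can_a, 14 mm above its underside.
- can_b_mid (a point): Centre of can_b, 14 mm above its underside.
- tub: Open grey plastic recycling tub, fixed, 260 (own x) by 200 (own y) by 90 mm high outside, walls 4 mm, floor about 4 mm. Origin: centre of its underside on the table. Both cans go inside it.
- pot: Round stainless dregs pot, fixed, on a flat foot flange of 110 mm diameter, 92 mm diameter, 80 mm high. Origin: centre of its underside, z up. Its mouth has three inward ears that lock the cap.
- cap: Steel twist-lock cap seated on the pot, loose, about 200 g: a disc 88 mm diameter, 8 mm thick, with an upright grip bar across it. Origin: centre of the disc's underside, on the pot's axis, 80 mm above the table when seated; own x runs along the bar. Below the disc, hidden: a 31 mm stem 16 mm deep with three lugs. About 2 mm of side play. It cannot be pulled off as it starts.
- cap_grip (a point): Middle of the cap's grip bar, 24 mm above the cap's origin. The bar is 60 mm long (cap's x), 14 mm wide (cap's y) and stands from 8 to 40 mm above the disc's underside: pinch it across its width from above.
- pot_mouth (a point): Centre of the pot's mouth, 80 mm above its origin. Three ears in it lock the cap. One way round (drawn anew each start, not visible) the cap stops hard after 5 to 25 degrees; the other way it turns easily, is free to lift from 45 to 70 degrees, best at 60, and stops at about 70. Lifted 20 mm it is clear of the pot.
- mug: White mug, 80 mm diameter, 90 mm high, handle at own +y; a bystander. Origin: underside centre.
- tumbler: Glass tumbler, 70 mm diameter, 100 mm high; a bystander. Origin: underside centre.
- jar: Glass jar with a plain steel lid, 68 mm diameter, 100 mm high; a bystander, not to be opened. Origin: underside centre.
- bowl: White ceramic salad bowl, 200 mm diameter, 80 mm high; a bystander. Origin: underside centre.
- colander: Stainless colander, 170 mm diameter (220 mm over its two handles), 80 mm high; a bystander. Origin: underside centre.
- spoon: Wooden spoon, 240 mm long, lying flat between the pot and the tub; a bystander. Its own x runs from handle to bowl.
Mind the look-alikes: they are no part of the job. What is shaped like the cap but orange or purple is not meant.

How it is judged:
By the outcome, as a careful person would: the job done as asked, in the order asked, and still so for the second after the job is handed in, while the arm keeps its last pose, push and grip.
It also fails if it takes over 72 s, if anything falls off the work surface, if the arm or the gripper's body presses on something with over 40 N, if the wrist force passes 120 N, or if a joint passes its speed limit or range.

ROBOT

A 6-joint arm with a two-finger parallel gripper is mounted at the origin on the work surface. World frame = base frame: x ahead of the robot, y to its left, z up, the work surface at z = 0. Lengths are in mm, angles in rad, forces in N, time in s.
With the tool pointing down it reaches from about 350 to 875 mm from the base axis. Payload 4.2 kg.
Tool frame: the origin (TCP) lies midway between the tips of the shut fingers; the grasp point (between the pads) lies 19 mm behind it; z points along the fingers, y is the line along which they close (so a half turn about z gives the same grasp; the last joint's range is limited). The gripper opens to 85 mm and grips with 20 to 120 N. Pads are 22 mm wide; open, the fingers measure 114 mm over their backs; the gripper's body (76 mm by 85 mm) begins 54 mm behind the grasp point. The pads swing forward as they close: fully open they stand 13 mm farther back than shut.
Start: joints at [-1.012, 0.385, 0.008, 0, -1.194, -0.259], TCP at [184.596, -597.096, 231.312] pointing down, gripper open.
Joint ranges: [-3.14, 3.14], [-1.21, 2.06], [-1.07, 1.41], [-3.16, 2.05], [-2.99, -0.16], [-3.1, 3.1]. Speed limits (rad/s): [2.79, 2.79, 3.14, 3.14, 3.14, 3.14].

INTERFACE

Orientations are given as a unit quaternion [x, y, z, w].
In Python, from bench import arm, eyes, nets gives the robot as it stands.
- The arm moves only by the tool apply_moves, never from a script. Its arguments are lists of equal length, an entry for each row: "delta_rot": the turn, a rotation vector about the tool's x, y, z as a fraction of full scale, a list of three; "xyz": the shift along the tool's x, y, z as a fraction of full scale, a list of three; "hand": the gripper command: -1 is fully open, 1 is shut, values between are in proportion. In form: {"delta_rot": [[ax, ay, az], ...], "xyz": [[dx, dy, dz], ...], "hand": [hand, ...]}. A call has 1 to 20 rows; each row shifts and turns the commanded pose from where the row before left it, along the tool's axes as they then stand; what a row does not reach is not made up. Full scale, the value 1, is 0.025 m for a shift and 6 degrees for a turn. A row lasts 1/12 s, in which the tool goes at most 41.7 mm and 7.16 degrees, less where a joint would pass 70% of its speed; a pose out of reach is approached as far as the arm can. A call with a number of a shift or a turn outside -1 to 1 is refused whole. A call with a gripper value outside its range is refused whole. The fingers move at their own pace and stop on an object; the grip force is fixed at half the most. Time passes only in rows, so rows that do not move let the fingers close. It gives the time, the measured TCP pose, the force, the opening and the grip force at its end, in the units of the state.
- arm.read_state(): the state, without advancing time (a new reading comes with each control period).
- eyes.get_image(name): name is "scene" or "top" or "wrist"; returns a dict with "frame" (384x512x3 uint8, red, green, blue), "range_z" (384x512 float32, mm along the optical axis (not along the pixel's ray), 0 where there is no reading), "camera_matrix" (3x3 intrinsics, pixels), "R" (3x3) and "t" (3): a world point X has camera coordinates R X + t; the wrist camera has in their place "hand_eye" (4x4, takes a point from camera to tool coordinates, whose origin is the TCP and whose axes are the flange's). Camera axes: x right, y down, z forward; pixel columns grow to the right and rows downward; lengths in mm; the calibration is good to about 2 mm. A picture is of the moment at which its call begins: read the wrist's pose just before it.
- arm.job_done(): hands the job in; it is judged then, once.
Trained networks look in a picture, given as the dict that the camera call returned (one of the last four; its "shot" number tells which), for a name from the list of things; names that differ only in an ending like _2 or _b are one class to them, and where a whole thing is asked for, a point or a joint stands for the part that bears it (a point fixed in the world has none). Each returns a list of dicts, best first, with "score" (0 to 1); they miss things now and then, are a little off and sometimes report something else, mostly with a low value. They report only what shows in the picture. A call takes as long as a camera call. They do not tell look-alikes from the thing itself.
- nets.look_for(name, picture): "bbox" ([left, top, right, bottom] in pixels, round what is visible of it).
- nets.masks_of(name, picture): "region" (384x512 bool, what is visible of it) and "bbox" ([left, top, right, bottom] in pixels, round what is visible of it).
The state is a dict: "clock": time; "joints": joint angles; "joint_vel": joint speeds; "joint_efforts": joint torques, N m; "position": TCP position; "ee_rot": TCP orientation; "contact_force": force on the tool from outside, world axes, zero at the start; "wrist_torque": the same for the moment, N m; "gripper_width": finger opening in mm; "grasp_force": force on a finger pad.
Only numpy, scipy, OpenCV 4.12 (cv2) and the standard library are available. Lean on these libraries where they do the work, as an engineer would, in place of code of your own. Each camera call takes 0.05 s, during which the arm holds its last target. There are 200 camera calls.

## Working session

There is one attempt and no reset: what is moved stays moved. The work goes in short steps, Python scripts to look and compute and a tool call to move; the robot and the scene stay as the last step left them, time stands still between calls to the robot, and variables do not carry over. Pictures are saved under pics/ and viewed, at most 10 in all, crops included, and the job is handed in when it is done.

Besides the shell and the picture viewer there is one more tool, called after "Request:" as name(argument=value, ...), one argument or row to a line, values as JSON. apply_moves: Moves the arm, as the interface text tells. Its arguments: {"type":"object","properties":{"delta_rot":{"type":"array"},"xyz":{"type":"array"},"hand":{"type":"array"}},"required":["delta_rot","xyz","hand"]}

```bash
ls; mkdir -p pics; cat > h.py <<'E'
import numpy as np,cv2
from scipy.spatial.transform import Rotation as Ro
from bench import arm,eyes,nets
def world(p,mask,st=None):
    K=np.array(p["camera_matrix"]);z=p["range_z"];v,u=np.nonzero(mask&(z>0));d=z[v,u]
    c=np.stack([(u-K[0,2])*d/K[0,0],(v-K[1,2])*d/K[1,1],d],1)
    if "hand_eye" in p:
        H=np.array(p["hand_eye"]);t=c@H[:3,:3].T+H[:3,3]
        return t@Ro.from_quat(st["ee_rot"]).as_matrix().T+np.array(st["position"])
    return (c-np.array(p["t"]))@np.array(p["R"])
def save(p,n): cv2.imwrite("pics/"+n,cv2.cvtColor(p["frame"],cv2.COLOR_RGB2BGR))
E
python3 - <<'E'
from h import *
print(arm.read_state())
for cam in ["top","scene"]:
    p=eyes.get_image(cam);save(p,cam+"0.png")
    for n in ["crusher","can_a","tub","pot","cap","mug","tumbler","jar","bowl","colander","spoon","crusher_column"]:
        for m in nets.masks_of(n,p)[:3]:
            w=world(p,m["region"])
            if len(w): print(cam,n,round(m["score"],2),np.round(m["bbox"]),np.median(w,0).round(),np.percentile(w,2,axis=0).round(),np.percentile(w,98,axis=0).round())
E
```

```text
pics
{'clock': 0.0, 'joints': array([-1.01238821e+00,  3.85533459e-01,  6.60525226e-03, -5.09687983e-04,
       -1.19401049e+00, -2.58607826e-01]), 'joint_vel': array([ 0.0003228 , -0.00085769,  0.00093799, -0.00069642,  0.00235267,
       -0.0001168 ]), 'joint_efforts': array([-9.63052230e-05, -3.92285371e+01,  1.88396412e+01,  4.18624789e+00,
       -4.74548302e-03,  5.24226976e-06]), 'position': array([ 184.42558955, -596.54249039,  230.22589996]), 'ee_rot': array([-1.49246344e-01,  9.88799436e-01,  1.07713312e-03, -2.08141294e-04]), 'contact_force': array([-0.56386264, -0.1826517 ,  0.61891037]), 'wrist_torque': array([-0.02323911, -0.01442113,  0.00673616]), 'grasp_force': 0.0, 'gripper_width': 85.39512523060432}
top crusher 0.97 [ 94. 145. 229. 227.] [500. 350.  17.] [370. 191.  -4.] [612. 569. 307.]
top crusher 0.22 [185. 194. 202. 209.] [438. 289.  32.] [415. 267.  12.] [460. 313.  40.]
top can_a 0.72 [196. 164. 208. 177.] [554. 267.  31.] [531. 244.  13.] [575. 288.  41.]
top can_a 0.67 [188. 196. 200. 208.] [438. 289.  32.] [415. 267.  17.] [460. 313.  40.]
top can_a 0.62 [
[... 2485 characters left out ...]
 302.  72.] [697. 268.   1.] [756. 328. 101.]
scene jar 0.46 [275. 186. 459. 313.] [564. 476.  48.] [368. 191.  -0.] [614. 568. 305.]
scene jar 0.46 [228. 208. 258. 237.] [510.  13.  32.] [435. -62.  -2.] [526.  41.  79.]
scene bowl 0.97 [187. 251. 264. 318.] [744.  86.  37.] [680.  14.   2.] [863. 192.  79.]
scene colander 0.96 [100. 218. 155. 263.] [ 727. -294.   47.] [ 665. -344.    1.] [ 821. -184.   79.]
scene spoon 0.73 [184. 200. 226. 236.] [ 482. -146.   10.] [ 376. -175.   -3.] [ 594. -134.   20.]
scene spoon 0.18 [275. 190. 459. 314.] [563. 475.  42.] [363. 190.  -1.] [615. 568. 305.]
scene crusher_column 0.65 [278. 190. 458. 312.] [564. 478.  50.] [367. 193.  -0.] [613. 568. 305.]
```

View pics/top0.png

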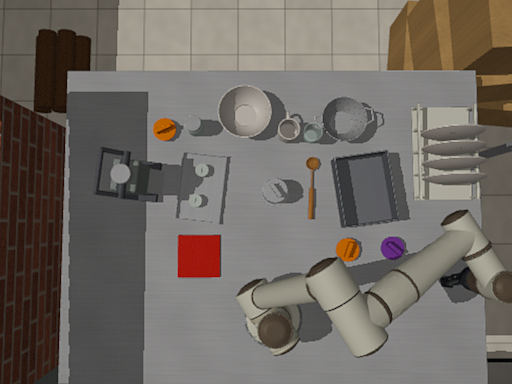

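View pics/scene0.png

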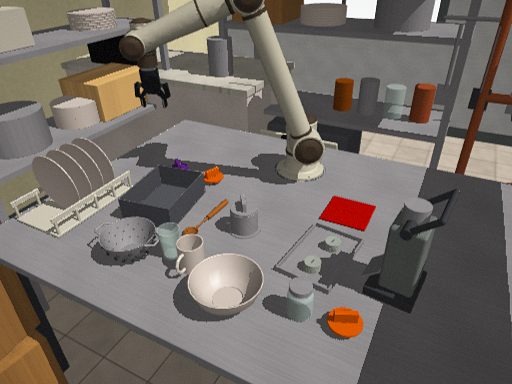

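The top view shows the real cap and pot at about (274,190), the cans at (202,170) and (195,201), the tub at (370,188), and orange and purple look-alikes. I'll align the tool with the world axes first, then move over.

Request:
apply_moves(
  delta_rot=[
    [0,0,0.95],
    [0,0,0.95],
    [0,0,0.95],
    [0,0,0],
    [0,0,0],
    [0,0,0],
    [0,0,0],
    [0,0,0],
    [0,0,0],
    [0,0,0],
    [0,0,0],
    [0,0,0],
    [0,0,0],
    [0,0,0],
    [0,0,0],
    [0,0,0],
    [0,0,0],
    [0,0,0],
    [0,0,0],
    [0,0,0],
  ],
  xyz=[
    [0,0,0],
    [0,0,0],
    [0,0,0],
    [-1,0.8,0],
    [-1,0.8,0],
    [-1,0.8,0],
    [-1,0.8,0],
    [-1,0.8,0],
    [-1,0.8,0],
    [-1,0.8,0],
    [-1,0.8,0],
    [-1,0.8,0],
    [-1,0.8,0],
    [-1,0.8,0],
    [-1,0.8,0],
    [0,1,0],
    [0,1,0],
    [0,1,0],
    [0,1,0],
    [0,1,0],
  ],
  hand=[-1,-1,-1,-1,-1,-1,-1,-1,-1,-1,-1,-1,-1,-1,-1,-1,-1,-1,-1,-1],
)

```text
clock: 2.97
position: [484.1, -230.5, 231.4]
ee_rot: [-0.001, 1.0, -0.0, 0.0]
contact_force: [0.4, -0.4, 0.4]
gripper_width: 85.1
grasp_force: 0.0
```

Request:
apply_moves(
  delta_rot=[
    [0,0,0],
    [0,0,0],
    [0,0,0],
    [0,0,0],
    [0,0,0],
    [0,0,0],
    [0,0,0],
    [0,0,0],
    [0,0,0],
    [0,0,0],
    [0,0,0],
    [0,0,0],
    [0,0,0],
    [0,0,0],
    [0,0,0],
    [0,0,0],
    [0,0,0],
    [0,0,0],
    [0,0,0],
    [0,0,0],
  ],
  xyz=[
    [0,1,0],
    [0,1,0],
    [0,1,0],
    [0,1,0],
    [0,1,0],
    [0,1,0],
    [0,1,0],
    [0,1,0],
    [0,1,0],
    [0,1,0],
    [0,1,0],
    [0,1,0],
    [0,1,0],
    [0,1,0],
    [0,1,0],
    [0,1,0],
    [0,1,0],
    [0,1,0],
    [0,1,0],
    [0,0,0],
  ],
  hand=[-1,-1,-1,-1,-1,-1,-1,-1,-1,-1,-1,-1,-1,-1,-1,-1,-1,-1,-1,-1],
)

```text
clock: 4.63
position: [483.8, 246.8, 231.2]
ee_rot: [-0.002, 1.0, 0.0, 0.001]
contact_force: [1.1, -0.9, 0.3]
gripper_width: 85.4
grasp_force: 0.0
```

```bash
cat > look.py <<'E'
import sys
from h import *
s=arm.read_state();p=eyes.get_image("wrist");save(p,sys.argv[1]+".png")
print(s["clock"],s["position"].round(1),s["joints"].round(2),p["hand_eye"] if len(sys.argv)<4 else "")
for n in sys.argv[2].split(","):
    for m in nets.masks_of(n,p)[:3]:
        w=world(p,m["region"],s)
        if len(w)<20: continue
        print(n,round(m["score"],2),np.round(m["bbox"]),"med",np.median(w,0).round(1),"lo",np.percentile(w,2,axis=0).round(),"hi",np.percentile(w,98,axis=0).round())
        zt=np.percentile(w[:,2],95);t=w[w[:,2]>zt-6]
        (c,sz,a)=cv2.minAreaRect(t[:,:2].astype(np.float32));(cc,r)=cv2.minEnclosingCircle(t[:,:2].astype(np.float32))
        print("   top z",round(zt,1),"rect",np.round(c,1),np.round(sz,1),round(a,1),"circ",np.round(cc,1),round(r,1))
E
python3 look.py w1 can_a,crusher,cap
```

```text
4.6333 [483.8 246.8 231.2] [ 0.77  0.25 -0.2   0.   -1.13 -2.34] [[ 2.02920146e-04 -9.62132035e-01 -2.72583759e-01  6.93310567e+01]
 [ 9.99999853e-01  3.32297506e-04 -4.28469985e-04  1.01029453e+00]
 [ 5.02823602e-04 -2.72583632e-01  9.62131961e-01 -1.41926921e+02]
 [ 0.00000000e+00  0.00000000e+00  0.00000000e+00  1.00000000e+00]]
can_a 0.79 [253. 204. 296. 255.] med [549.9 268.4  31. ] lo [530. 246.   6.] hi [576. 291.  33.]
   top z 32.3 rect [553.9 269.1] [49.  48.7] 2.3 circ [554.2 269. ] 25.1
can_a 0.77 [276. 100. 328. 151.] med [438.  292.3  31. ] lo [416. 269.  14.] hi [461. 315.  33.]
   top z 32.2 rect [438.6 293. ] [48.4 49.5] 0.3 circ [438.8 292.8] 25.0
crusher 0.83 [194.  30. 508. 292.] med [486.5 313.8   4. ] lo [363. 191.   2.] hi [615. 471.  97.]
   top z 78.2 rect [510.6 460.7] [ 10.8 106.3] 83.6 circ [511.1 465.9] 53.2
cap 0.88 [356. 326. 375. 356.] med [694.4 380.2  23.1] lo [679. 372.  17.] hi [715. 391.  25.]
   top z 24.5 rect [697.2 380. ] [12.7 43.6] 61.4 circ [697.9 381.3] 21.9
cap 0.79 [  0. 140.  17. 209.] med [478.2  33.2  86.7] lo [453.  24.  80.] hi [503.  37.  89.]
   top z 88.4 rect [480.3  31.7] [12.3 58.4] 79.0 circ [479.2  26. ] 29.2
```

View pics/w1.png

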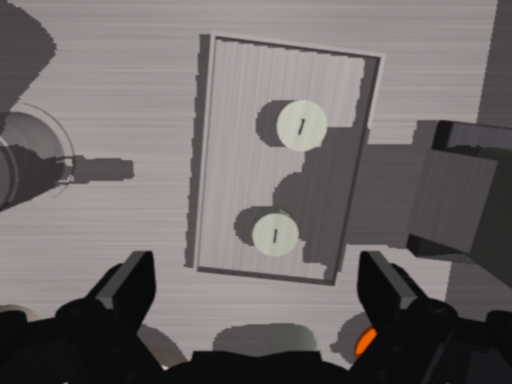

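The wrist view shows the two cans in the tray at about (302,125) and (276,235), well clear of the walls for the fingers. I'll grasp the far can first.

Request:
apply_moves(
  delta_rot=[
    [0,0,0],
    [0,0,0],
    [0,0,0],
    [0,0,0],
    [0,0,0],
    [0,0,0],
    [0,0,0],
    [0,0,0],
    [0,0,0],
    [0,0,0],
    [0,0,0],
    [0,0,0],
    [0,0,0],
    [0,0,0],
    [0,0,0],
    [0,0,0],
    [0,0,0],
    [0,0,0],
    [0,0,0],
  ],
  xyz=[
    [-0.94,0.3,0],
    [-0.94,0.3,0],
    [-0.94,0.3,0],
    [0,0,1],
    [0,0,1],
    [0,0,1],
    [0,0,1],
    [0,0,1],
    [0,0,1],
    [0,0,1],
    [0,0,1],
    [0,0,0.48],
    [0,0,0.48],
    [0,0,0],
    [0,0,0],
    [0,0,0],
    [0,0,0],
    [0,0,0],
    [0,0,0],
  ],
  hand=[-1,-1,-1,-1,-1,-1,-1,-1,-1,-1,-1,-1,-1,-1,1,1,1,1,1],
)

```text
clock: 6.42
position: [555.2, 266.9, 9.4]
ee_rot: [-0.001, 1.0, 0.001, 0.002]
contact_force: [-0.2, 0.8, 6.2]
gripper_width: 48.2
grasp_force: 62.6
```

Request:
apply_moves(
  delta_rot=[
    [0,0,0],
    [0,0,0],
    [0,0,0],
    [0,0,0],
    [0,0,0],
    [0,0,0],
    [0,0,0],
    [0,0,0],
    [0,0,0],
    [0,0,0],
    [0,0,0],
    [0,0,0],
    [0,0,0],
    [0,0,0],
    [0,0,0],
    [0,0,0],
    [0,0,0],
    [0,0,0],
    [0,0,0],
    [0,0,0],
  ],
  xyz=[
    [0,0,-0.5],
    [0,0,-1],
    [0,0,-1],
    [0,0,-1],
    [0,0,-1],
    [0,0,-1],
    [0,0,-1],
    [0,0,-1],
    [0,0,-0.5],
    [0,-0.5,0],
    [0,-1,0],
    [0,-1,0],
    [0,-1,0],
    [0,-1,0],
    [0,-1,0],
    [0,-1,0],
    [0,-1,0],
    [0,-1,0],
    [0,-1,0],
    [0,-1,0],
  ],
  hand=[1,1,1,1,1,1,1,1,1,1,1,1,1,1,1,1,1,1,1,1],
)

```text
clock: 8.08
position: [552.7, 1.5, 206.0]
ee_rot: [-0.0, 1.0, -0.0, -0.001]
contact_force: [-0.0, 0.1, -0.2]
gripper_width: 48.6
grasp_force: 62.1
```

Request:
apply_moves(
  delta_rot=[
    [0,0,0],
    [0,0,0],
    [0,0,0],
    [0,0,0],
    [0,0,0],
    [0,0,0],
    [0,0,0],
    [0,0,0],
    [0,0,0],
    [0,0,0],
    [0,0,0],
    [0,0,0],
    [0,0,0],
    [0,0,0],
    [0,0,0],
    [0,0,0],
    [0,0,0],
  ],
  xyz=[
    [0,-1,0],
    [0,-1,0],
    [0,-1,0],
    [0,-1,0],
    [0,-1,0],
    [0,-1,0],
    [0,-1,0],
    [0,-1,0],
    [0.2,-1,0],
    [0.2,-1,0],
    [0.2,-1,0],
    [0.2,-1,0],
    [0.2,-1,0],
    [0,-1,0],
    [0,-0.5,0],
    [0,0,0],
    [0,0,0],
  ],
  hand=[1,1,1,1,1,1,1,1,1,1,1,1,1,1,1,1,1],
)

```text
clock: 9.5
position: [528.7, -359.3, 205.9]
ee_rot: [0.0, 1.0, 0.001, -0.001]
contact_force: [-0.7, 0.3, -0.9]
gripper_width: 48.0
grasp_force: 62.1
```

```bash
python3 look.py w2 tub,can_a x
```

```text
9.5 [ 528.7 -359.3  205.9] [-0.34  0.43  0.01 -0.   -1.16 -1.23] 
tub 0.9 [120.   0. 420. 271.] med [ 470.3 -326.5    3.8] lo [ 376. -448.    2.] hi [ 595. -231.   89.]
   top z 86.7 rect [ 492.9 -338.2] [231.8 200.1] 8.3 circ [ 492.6 -337.8] 150.8
tub 0.7 [195. 200. 320. 336.] med [ 523.5 -358.   227.5] lo [ 504. -380.  205.] hi [ 550. -336.  229.]
   top z 228.5 rect [ 528.2 -358. ] [48.2 50.6] 89.2 circ [ 528.3 -358.1] 25.4
can_a 0.71 [197. 197. 318. 333.] med [ 523.4 -358.   227.5] lo [ 504. -380.  205.] hi [ 550. -336.  229.]
   top z 228.5 rect [ 528.2 -358.3] [50.7 48.4] 0.1 circ [ 528.2 -358.6] 25.5
```

Request:
apply_moves(
  delta_rot=[
    [0,0,0],
    [0,0,0],
    [0,0,0],
    [0,0,0],
    [0,0,0],
    [0,0,0],
    [0,0,0],
    [0,0,0],
    [0,0,0],
    [0,0,0],
    [0,0,0],
    [0,0,0],
    [0,0,0],
    [0,0,0],
    [0,0,0],
    [0,0,0],
  ],
  xyz=[
    [0,0.96,0],
    [0,0,1],
    [0,0,1],
    [0,0,1],
    [0,0,1],
    [0,0,1],
    [0,0,1],
    [0,0,1],
    [0,0,0.4],
    [0,0,0.34],
    [0,0,0],
    [0,0,0],
    [0,0,0],
    [0,0,0],
    [0,0,0],
    [0,0,0],
  ],
  hand=[1,1,1,1,1,1,1,1,1,1,1,-1,-1,-1,-1,-1],
)

```text
clock: 10.98
position: [530.2, -335.3, 14.8]
ee_rot: [-0.001, 1.0, -0.0, 0.001]
contact_force: [1.5, -0.3, 0.1]
gripper_width: 85.7
grasp_force: 0.0
```

Request:
apply_moves(
  delta_rot=[
    [0,0,0],
    [0,0,0],
    [0,0,0],
    [0,0,0],
    [0,0,0],
    [0,0,0],
    [0,0,0],
    [0,0,0],
    [0,0,0],
    [0,0,0],
    [0,0,0],
    [0,0,0],
    [0,0,0],
    [0,0,0],
    [0,0,0],
    [0,0,0],
    [0,0,0],
    [0,0,0],
    [0,0,0],
    [0,0,0],
  ],
  xyz=[
    [0,0,-0.5],
    [0,0,-1],
    [0,0,-1],
    [0,0,-1],
    [0,0,-1],
    [0,0,-1],
    [0,0,-1],
    [0,0,-1],
    [0,0,-0.5],
    [0,0.5,0],
    [0.36,1,0],
    [0.36,1,0],
    [0.36,1,0],
    [0.36,1,0],
    [0.36,1,0],
    [0.36,1,0],
    [0.36,1,0],
    [0.36,1,0],
    [0.36,1,0],
    [0.36,1,0],
  ],
  hand=[-1,-1,-1,-1,-1,-1,-1,-1,-1,-1,-1,-1,-1,-1,-1,-1,-1,-1,-1,-1],
)

```text
clock: 12.65
position: [437.8, -71.4, 213.0]
ee_rot: [-0.001, 1.0, 0.0, -0.001]
contact_force: [1.3, 0.6, 0.7]
gripper_width: 85.4
grasp_force: 0.0
```

Request:
apply_moves(
  delta_rot=[
    [0,0,0],
    [0,0,0],
    [0,0,0],
    [0,0,0],
    [0,0,0],
    [0,0,0],
    [0,0,0],
    [0,0,0],
    [0,0,0],
    [0,0,0],
    [0,0,0],
    [0,0,0],
    [0,0,0],
    [0,0,0],
    [0,0,0],
    [0,0,0],
    [0,0,0],
  ],
  xyz=[
    [0,1,0],
    [0,1,0],
    [0,1,0],
    [0,1,0],
    [0,1,0],
    [0,1,0],
    [0,1,0],
    [0,1,0],
    [0,1,0],
    [0,1,0],
    [0,1,0],
    [0,1,0],
    [0,1,0],
    [0,1,0],
    [0,0.6,0],
    [0,0,0],
    [0,0,0],
  ],
  hand=[-1,-1,-1,-1,-1,-1,-1,-1,-1,-1,-1,-1,-1,-1,-1,-1,-1],
)

```text
clock: 14.07
position: [438.1, 292.3, 213.0]
ee_rot: [-0.001, 1.0, -0.001, -0.001]
contact_force: [-0.9, -0.8, 0.2]
gripper_width: 85.1
grasp_force: 0.0
```

```bash
python3 look.py w3 can_a x
```

```text
14.0667 [438.1 292.3 213. ] [ 0.9   0.23 -0.26 -0.   -1.08 -2.46] 
can_a 0.7 [228. 145. 284. 201.] med [436.9 292.9  31. ] lo [414. 271.   7.] hi [461. 315.  33.]
   top z 32.3 rect [438.4 292.9] [49.1 48.8] 0.5 circ [438.7 292.7] 25.0
```

Request:
apply_moves(
  delta_rot=[
    [0,0,0],
    [0,0,0],
    [0,0,0],
    [0,0,0],
    [0,0,0],
    [0,0,0],
    [0,0,0],
    [0,0,0],
    [0,0,0],
    [0,0,0],
    [0,0,0],
    [0,0,0],
    [0,0,0],
    [0,0,0],
    [0,0,0],
    [0,0,0],
  ],
  xyz=[
    [0,0,1],
    [0,0,1],
    [0,0,1],
    [0,0,1],
    [0,0,1],
    [0,0,1],
    [0,0,1],
    [0,0,0.6],
    [0,0,0.3],
    [0,0,0.25],
    [0,0,0],
    [0,0,0],
    [0,0,0],
    [0,0,0],
    [0,0,0],
    [0,0,0],
  ],
  hand=[-1,-1,-1,-1,-1,-1,-1,-1,-1,-1,-1,1,1,1,1,1],
)

```text
clock: 15.5
position: [439.6, 293.0, 11.6]
ee_rot: [-0.001, 1.0, 0.001, 0.001]
contact_force: [-0.8, 0.4, 5.4]
gripper_width: 47.7
grasp_force: 61.9
```

Request:
apply_moves(
  delta_rot=[
    [0,0,0],
    [0,0,0],
    [0,0,0],
    [0,0,0],
    [0,0,0],
    [0,0,0],
    [0,0,0],
    [0,0,0],
    [0,0,0],
    [0,0,0],
    [0,0,0],
    [0,0,0],
    [0,0,0],
    [0,0,0],
    [0,0,0],
    [0,0,0],
    [0,0,0],
    [0,0,0],
    [0,0,0],
    [0,0,0],
  ],
  xyz=[
    [0,0,-0.5],
    [0,0,-1],
    [0,0,-1],
    [0,0,-1],
    [0,0,-1],
    [0,0,-1],
    [0,0,-1],
    [0,0,-1],
    [0,0,-0.5],
    [0,-0.5,0],
    [0,-1,0],
    [0,-1,0],
    [0,-1,0],
    [0,-1,0],
    [0,-1,0],
    [0,-1,0],
    [0,-1,0],
    [0,-1,0],
    [0,-1,0],
    [0,-1,0],
  ],
  hand=[1,1,1,1,1,1,1,1,1,1,1,1,1,1,1,1,1,1,1,1],
)

```text
clock: 17.17
position: [437.8, 27.9, 209.2]
ee_rot: [-0.001, 1.0, -0.0, -0.001]
contact_force: [0.5, 0.0, -0.3]
gripper_width: 48.2
grasp_force: 61.9
```

Request:
apply_moves(
  delta_rot=[
    [0,0,0],
    [0,0,0],
    [0,0,0],
    [0,0,0],
    [0,0,0],
    [0,0,0],
    [0,0,0],
    [0,0,0],
    [0,0,0],
    [0,0,0],
    [0,0,0],
    [0,0,0],
    [0,0,0],
    [0,0,0],
    [0,0,0],
    [0,0,0],
    [0,0,0],
  ],
  xyz=[
    [0,-1,0],
    [0,-1,0],
    [0,-1,0],
    [0,-1,0],
    [0,-1,0],
    [0,-1,0],
    [0,-1,0],
    [0,-1,0],
    [0,-1,0],
    [0,-1,0],
    [0,-1,0],
    [0,-1,0],
    [0,-1,0],
    [0,-1,0],
    [0,-1,0],
    [0,0,0],
    [0,0,0],
  ],
  hand=[1,1,1,1,1,1,1,1,1,1,1,1,1,1,1,1,1],
)

```text
clock: 18.58
position: [438.3, -345.9, 208.6]
ee_rot: [0.001, 1.0, 0.001, -0.001]
contact_force: [-0.4, 0.1, -1.0]
gripper_width: 48.0
grasp_force: 62.0
```

Request:
apply_moves(
  delta_rot=[
    [0,0,0],
    [0,0,0],
    [0,0,0],
    [0,0,0],
    [0,0,0],
    [0,0,0],
    [0,0,0],
    [0,0,0],
    [0,0,0],
    [0,0,0],
    [0,0,0],
    [0,0,0],
    [0,0,0],
    [0,0,0],
    [0,0,0],
  ],
  xyz=[
    [0,0,1],
    [0,0,1],
    [0,0,1],
    [0,0,1],
    [0,0,1],
    [0,0,1],
    [0,0,1],
    [0,0,0.4],
    [0,0,0.3],
    [0,0,0],
    [0,0,0],
    [0,0,0],
    [0,0,0],
    [0,0,0],
    [0,0,0],
  ],
  hand=[1,1,1,1,1,1,1,1,1,1,-1,-1,-1,-1,-1],
)

```text
clock: 19.83
position: [440.2, -345.5, 18.4]
ee_rot: [-0.001, 1.0, -0.0, 0.001]
contact_force: [-0.4, 0.5, 0.2]
gripper_width: 85.1
grasp_force: 0.0
```

Request:
apply_moves(
  delta_rot=[
    [0,0,0],
    [0,0,0],
    [0,0,0],
    [0,0,0],
    [0,0,0],
    [0,0,0],
    [0,0,0],
    [0,0,0],
    [0,0,0],
    [0,0,0],
    [0,0,0],
    [0,0,0],
    [0,0,0],
    [0,0,0],
    [0,0,0],
    [0,0,0],
    [0,0,0],
    [0,0,0],
    [0,0,0],
    [0,0,0],
  ],
  xyz=[
    [0,0,-0.5],
    [0,0,-1],
    [0,0,-1],
    [0,0,-1],
    [0,0,-1],
    [0,0,-1],
    [0,0,-1],
    [0,0,-1],
    [0,0,-1],
    [0,0.5,-0.5],
    [0,1,0],
    [0,1,0],
    [0,1,0],
    [0,1,0],
    [0,1,0],
    [0,1,0],
    [0,1,0],
    [0,1,0],
    [0,1,0],
    [0,1,0],
  ],
  hand=[-1,-1,-1,-1,-1,-1,-1,-1,-1,-1,-1,-1,-1,-1,-1,-1,-1,-1,-1,-1],
)

```text
clock: 21.5
position: [438.4, -81.2, 242.3]
ee_rot: [-0.001, 1.0, 0.0, -0.0]
contact_force: [-0.4, 0.8, 0.2]
gripper_width: 85.3
grasp_force: 0.0
```

Request:
apply_moves(
  delta_rot=[
    [0,0,0],
    [0,0,0],
    [0,0,0],
    [0,0,0],
    [0,0,0],
  ],
  xyz=[
    [0,1,0],
    [0,1,0],
    [0,1,0],
    [0,0,0],
    [0,0,0],
  ],
  hand=[-1,-1,-1,-1,-1],
)

```text
clock: 21.92
position: [438.6, -6.6, 242.4]
ee_rot: [-0.002, 1.0, 0.0, -0.0]
contact_force: [0.3, -1.0, -0.3]
gripper_width: 85.4
grasp_force: 0.0
```

```bash
python3 look.py w4 cap,pot x; python3 - <<'E'
from h import *
p=eyes.get_image("scene")
q=eyes.get_image("top")
for r in(p,q):
  for m in nets.masks_of("can_a",r): print(round(m["score"],2),m["bbox"],np.median(world(r,m["region"]),0).round())
E
```

```text
21.9167 [438.6  -6.6 242.4] [ 0.36  0.05 -0.4  -0.   -1.12 -1.92] 
cap 0.75 [207. 169. 306. 258.] med [467.5  -6.6  87.7] lo [432. -46.  86.] hi [510.  32. 120.]
   top z 119.7 rect [472.6  -6.7] [59.8 14.3] 35.7 circ [472.6  -6.7] 30.2
cap 0.59 [ 0.  0. 11. 15.] med [ 282.6 -247.4   20.6] lo [ 278. -254.   16.] hi [ 289. -243.   25.]
   top z 24.1 rect [ 282.4 -248.5] [ 5.2 13.9] 48.1 circ [ 283.3 -247.6] 7.0
pot 0.84 [209. 147. 300. 198.] med [432.3  -5.8   5.1] lo [420. -58.   2.] hi [469.  44.  80.]
   top z 79.3 rect [442.   -6.5] [29.9 84. ] 0.1 circ [455.4  -6.5] 42.0
0.55 [151.1, 200.9, 166.1, 209.8] [ 523. -336.   30.]
0.15 [276.1, 190.1, 460.5, 313.6] [560. 470.  31.]
0.68 [355.6, 194.1, 370.8, 208.7] [ 441. -343.   32.]
0.59 [354.5, 173.7, 366.4, 182.6] [ 528. -333.   32.]
```

View pics/w4.png

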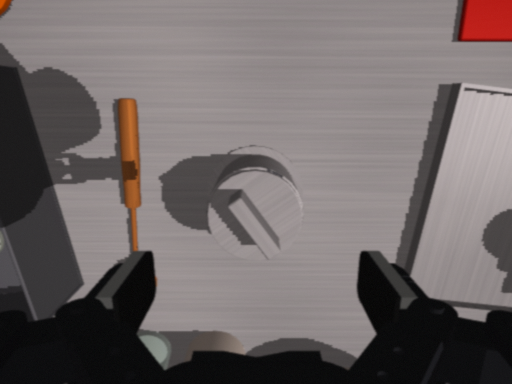

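Both cans are in the tub at height 32. The steel cap is at pixel (256,213), with its bar about 36° from world x. I'll line up over it.

Request:
apply_moves(
  delta_rot=[
    [0,0,0],
    [0,0,0],
    [0,0,-0.99],
    [0,0,-0.99],
    [0,0,-0.99],
    [0,0,-0.99],
    [0,0,-0.99],
    [0,0,-1.0],
    [0,0,0],
    [0,0,0],
    [0,0,0],
    [0,0,0],
    [0,0,0],
  ],
  xyz=[
    [-0.68,0,0],
    [-0.68,0,0],
    [0,0,0],
    [0,0,0],
    [0,0,0],
    [0,0,0],
    [0,0,0],
    [0,0,0],
    [0,0,0.8],
    [0,0,0.8],
    [0,0,0.4],
    [0,0,0],
    [0,0,0],
  ],
  hand=[-1,-1,-1,-1,-1,-1,-1,-1,-1,-1,-1,-1,-1],
)

```text
clock: 23.35
position: [473.3, -8.2, 192.4]
ee_rot: [-0.307, 0.952, -0.0, -0.001]
contact_force: [0.1, -0.1, 0.2]
gripper_width: 85.3
grasp_force: 0.0
```

```bash
python3 look.py w5 cap x; python3 -c "
from h import *
s=arm.read_state();print(Ro.from_quat(s['ee_rot']).as_matrix().round(3))"
```

```text
23.35 [473.3  -8.2 192.4] [ 0.33  0.16 -0.41  0.   -1.   -1.27] 
cap 0.97 [199. 137. 314. 248.] med [469.2  -9.9  87.5] lo [433. -46.  86.] hi [511.  32. 120.]
   top z 119.5 rect [472.5  -6.9] [60.  13.8] 35.8 circ [472.6  -7.3] 30.1
cap 0.26 [322. 194. 508. 371.] med [431.4 225.9   3.4] lo [358. 178.   1.] hi [595. 297.  18.]
   top z 17.0 rect [443.4 155.7] [233.9 217. ] 50.6 circ [467.4 137.7] 138.6
[[-0.811 -0.584  0.002]
 [-0.584  0.811  0.   ]
 [-0.002 -0.001 -1.   ]]
```

Request:
apply_moves(
  delta_rot=[
    [0,0,0],
    [0,0,0],
    [0,0,0],
    [0,0,0],
    [0,0,0],
    [0,0,0],
    [0,0,0],
    [0,0,0],
    [0,0,0],
    [0,0,0],
    [0,0,0],
    [0,0,0],
    [0,0,0],
    [0,0,0],
    [0,0,0],
  ],
  xyz=[
    [0,0.055,0.5],
    [0,0,0.8],
    [0,0,0.8],
    [0,0,0.8],
    [0,0,0.6],
    [0,0,0.3],
    [0,0,0.2],
    [0,0,0],
    [0,0,0],
    [0,0,0],
    [0,0,0],
    [0,0,0],
    [0,0,0],
    [0,0,0],
    [0,0,0],
  ],
  hand=[-1,-1,-1,-1,-1,-1,-1,-1,1,1,1,1,1,1,1],
)

```text
clock: 24.7
position: [473.0, -6.5, 93.1]
ee_rot: [-0.307, 0.952, -0.0, 0.001]
contact_force: [-0.4, 0.1, 3.0]
gripper_width: 13.0
grasp_force: 59.5
```

```bash
cat > st.py <<'E'
from h import *
s=arm.read_state();M=Ro.from_quat(s['ee_rot']).as_matrix()
print(round(s['clock'],2),s['position'].round(1),"yaw",round(np.degrees(np.arctan2(M[1,0],M[0,0])),2),"F",s['contact_force'].round(1),"T",s['wrist_torque'].round(2),s['gripper_width'].round(1),s['grasp_force'].round(1),"tilt",np.degrees(M[:2,2]).round(2))
E
python3 st.py
```

```text
Traceback (most recent call last):
  File "st.py", line 3, in <module>
    print(round(s['clock'],2),s['position'].round(1),"yaw",round(np.degrees(np.arctan2(M[1,0],M[0,0])),2),"F",s['contact_force'].round(1),"T",s['wrist_torque'].round(2),s['gripper_width'].round(1),s['grasp_force'].round(1),"tilt",np.degrees(M[:2,2]).round(2))
                                                                                                                                                                         ^^^^^^^^^^^^^^^^^^^^^^^^
AttributeError: 'float' object has no attribute 'round'
```

```bash
sed -i "s/s\['gripper_width'\].round(1),s\['grasp_force'\].round(1)/round(s['gripper_width'],1)/" st.py; python3 st.py
```

```text
24.7 [473.   -6.5  93.1] yaw -144.2 F [-0.4  0.1  3. ] T [0.   0.11 0.02] 13.0 tilt [0.07 0.01]
```

Request:
apply_moves(
  delta_rot=[
    [0,0,0.4],
    [0,0,0.4],
    [0,0,0.4],
    [0,0,0],
  ],
  xyz=[
    [0,0,0],
    [0,0,0],
    [0,0,0],
    [0,0,0],
  ],
  hand=[1,1,1,1],
)

```text
clock: 25.03
position: [473.1, -6.5, 93.1]
ee_rot: [-0.247, 0.969, -0.0, 0.001]
contact_force: [0.7, 0.0, 4.3]
gripper_width: 13.0
grasp_force: 59.5
```

```bash
python3 st.py
```

```text
25.03 [473.1  -6.5  93.1] yaw -151.45 F [0.7 0.  4.3] T [-0.05  0.08 -0.07] 13.0 tilt [0.07 0.01]
```

Still free at 7°; continue.

Request:
apply_moves(
  delta_rot=[
    [0,0,0.4],
    [0,0,0.4],
    [0,0,0.4],
    [0,0,0],
  ],
  xyz=[
    [0,0,0],
    [0,0,0],
    [0,0,0],
    [0,0,0],
  ],
  hand=[1,1,1,1],
)

```text
clock: 25.37
position: [473.1, -6.5, 93.1]
ee_rot: [-0.186, 0.983, -0.0, 0.001]
contact_force: [-0.5, -0.6, 4.5]
gripper_width: 12.7
grasp_force: 59.7
```

```bash
python3 st.py
```

```text
25.37 [473.1  -6.5  93.1] yaw -158.6 F [-0.5 -0.6  4.5] T [-0.1   0.03 -0.11] 12.7 tilt [0.07 0.01]
```

Request:
apply_moves(
  delta_rot=[
    [0,0,0.4],
    [0,0,0.4],
    [0,0,0],
  ],
  xyz=[
    [0,0,0],
    [0,0,0],
    [0,0,0],
  ],
  hand=[1,1,1],
)

```text
clock: 25.62
position: [473.1, -6.5, 93.1]
ee_rot: [-0.145, 0.989, -0.0, 0.001]
contact_force: [-1.0, -0.4, 4.8]
gripper_width: 13.0
grasp_force: 59.8
```

```bash
python3 st.py
```

```text
25.62 [473.1  -6.5  93.1] yaw -163.36 F [-1.  -0.4  4.8] T [-0.09  0.06 -0.13] 13.0 tilt [0.07 0.  ]
```

Request:
apply_moves(
  delta_rot=[
    [0,0,0.4],
    [0,0,0.4],
    [0,0,0],
  ],
  xyz=[
    [0,0,0],
    [0,0,0],
    [0,0,0],
  ],
  hand=[1,1,1],
)

```text
clock: 25.87
position: [473.1, -6.5, 93.1]
ee_rot: [-0.103, 0.995, -0.0, 0.001]
contact_force: [0.5, -0.4, 5.4]
gripper_width: 13.0
grasp_force: 59.8
```

```bash
python3 st.py
```

```text
25.87 [473.1  -6.5  93.1] yaw -168.15 F [ 0.5 -0.4  5.4] T [-0.12  0.02 -0.15] 13.0 tilt [0.07 0.  ]
```

Request:
apply_moves(
  delta_rot=[
    [0,0,0.4],
    [0,0,0.4],
    [0,0,0],
  ],
  xyz=[
    [0,0,0],
    [0,0,0],
    [0,0,0],
  ],
  hand=[1,1,1],
)

```text
clock: 26.12
position: [473.1, -6.5, 93.1]
ee_rot: [-0.062, 0.998, -0.0, 0.001]
contact_force: [-1.1, -0.8, 5.5]
gripper_width: 13.0
grasp_force: 59.8
```

```bash
python3 st.py; python3 look.py w6 cap x
```

```text
26.12 [473.1  -6.5  93.1] yaw -172.95 F [-1.1 -0.8  5.5] T [-0.13  0.08 -0.15] 13.0 tilt [0.08 0.  ]
26.1167 [473.1  -6.5  93.1] [ 0.33  0.29 -0.54  0.   -0.74 -1.78] 
cap 0.98 [164. 158. 351. 349.] med [457.8  -6.8  87.7] lo [431. -45.  86.] hi [496.  34. 120.]
   top z 119.8 rect [470.9  -4.7] [57.8 39.1] 33.0 circ [471.9  -5.4] 30.4
```

View pics/w6.png

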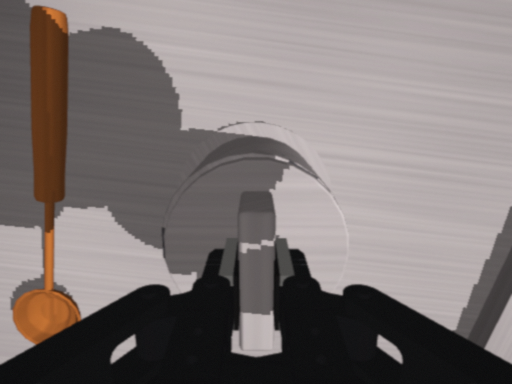

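The bar at (256,270) is still square between the pads, so the cap has turned 29° with the gripper. That is past the 25° maximum for the hard stop, so this is the free way. Continue to 60°.

Request:
apply_moves(
  delta_rot=[
    [0,0,0.4],
    [0,0,0.4],
    [0,0,0.4],
    [0,0,0.4],
    [0,0,0.4],
    [0,0,0.4],
    [0,0,0.4],
    [0,0,0],
  ],
  xyz=[
    [0,0,0],
    [0,0,0],
    [0,0,0],
    [0,0,0],
    [0,0,0],
    [0,0,0],
    [0,0,0],
    [0,0,0],
  ],
  hand=[1,1,1,1,1,1,1,1],
)

```text
clock: 26.88
position: [473.1, -6.5, 93.1]
ee_rot: [0.085, 0.996, 0.0, 0.001]
contact_force: [-0.0, 0.2, 6.1]
gripper_width: 12.9
grasp_force: 59.8
```

```bash
python3 st.py
```

```text
26.88 [473.1  -6.5  93.1] yaw 170.26 F [-0.   0.2  6.1] T [-0.16  0.06 -0.14] 12.9 tilt [0.07 0.  ]
```

Request:
apply_moves(
  delta_rot=[
    [0,0,0.4],
    [0,0,0.4],
    [0,0,0.4],
    [0,0,0.4],
    [0,0,0.4],
    [0,0,0.4],
    [0,0,0],
    [0,0,0],
  ],
  xyz=[
    [0,0,0],
    [0,0,0],
    [0,0,0],
    [0,0,0],
    [0,0,0],
    [0,0,0],
    [0,0,0],
    [0,0,0],
  ],
  hand=[1,1,1,1,1,1,1,1],
)

```text
clock: 27.55
position: [473.1, -6.5, 93.1]
ee_rot: [0.209, 0.978, 0.0, 0.001]
contact_force: [-1.1, 0.2, 5.3]
gripper_width: 13.2
grasp_force: 59.8
```

```bash
python3 st.py; python3 look.py w7 cap x
```

```text
27.55 [473.1  -6.5  93.1] yaw 155.89 F [-1.1  0.2  5.3] T [-0.15  0.1  -0.16] 13.2 tilt [0.07 0.01]
27.55 [473.1  -6.5  93.1] [ 0.33  0.29 -0.54  0.   -0.74 -2.32] 
cap 0.93 [164. 157. 349. 351.] med [458.    1.   87.7] lo [432. -43.  86.] hi [498.  35. 120.]
   top z 119.8 rect [474.8   0.8] [27.  60.4] 65.7 circ [472.1  -5. ] 30.3
```

View pics/w7.png

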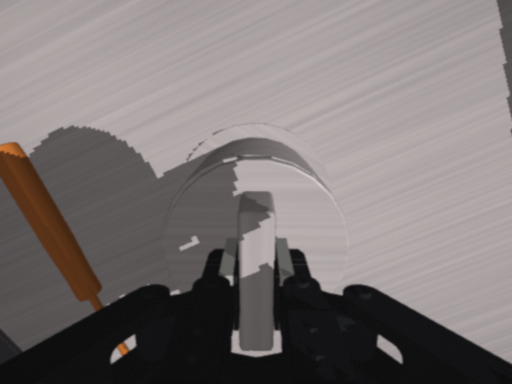

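The bar at (256,270) is still aligned after a 59.9° turn, and the torque is low. I'll lift gently.

Request:
apply_moves(
  delta_rot=[
    [0,0,0],
    [0,0,0],
    [0,0,0],
    [0,0,0],
  ],
  xyz=[
    [0,0,-0.15],
    [0,0,-0.15],
    [0,0,-0.1],
    [0,0,0],
  ],
  hand=[1,1,1,1],
)

```text
clock: 27.98
position: [472.4, -6.6, 102.7]
ee_rot: [0.21, 0.978, 0.0, -0.0]
contact_force: [-0.2, -0.4, -2.0]
gripper_width: 13.0
grasp_force: 58.6
```

```bash
python3 st.py
```

```text
27.98 [472.4  -6.6 102.7] yaw 155.81 F [-0.2 -0.4 -2. ] T [ 0.05 -0.    0.01] 13.0 tilt [0.   0.01]
```

Request:
apply_moves(
  delta_rot=[
    [0,0,0],
    [0,0,0],
    [0,0,0],
    [0,0,0],
    [0,0,0],
    [0,0,0],
    [0,0,0],
    [0,0,0],
    [0,0,0],
    [0,0,0],
    [0,0,0],
  ],
  xyz=[
    [0,0,-0.3],
    [0,0,-0.5],
    [0,0,-0.6],
    [0,0,-0.6],
    [0,0,-0.6],
    [0,0,-0.5],
    [0,0,-0.3],
    [0,0,0],
    [0,0,0],
    [0,0,0],
    [0,0,0],
  ],
  hand=[1,1,1,1,1,1,1,1,1,1,1],
)

```text
clock: 28.9
position: [471.8, -6.7, 186.6]
ee_rot: [0.21, 0.978, -0.0, -0.001]
contact_force: [0.1, -0.1, -1.3]
gripper_width: 13.4
grasp_force: 58.7
```

```bash
python3 st.py; python3 look.py w8 cap x; python3 - <<'E'
from h import *
p=eyes.get_image("scene");save(p,"s2.png")
E
```

```text
28.9 [471.8  -6.7 186.6] yaw 155.77 F [ 0.1 -0.1 -1.3] T [-0.04  0.02  0.03] 13.4 tilt [-0.12 -0.03]
28.9 [471.8  -6.7 186.6] [ 0.33  0.17 -0.42 -0.   -0.99 -2.32] 
cap 0.8 [162. 157. 347. 352.] med [457.    0.8 181.2] lo [430. -43. 179.] hi [497.  34. 214.]
   top z 213.2 rect [471.   -5.2] [14.  60.5] 66.1 circ [471.   -5.2] 30.4
```

View pics/s2.png

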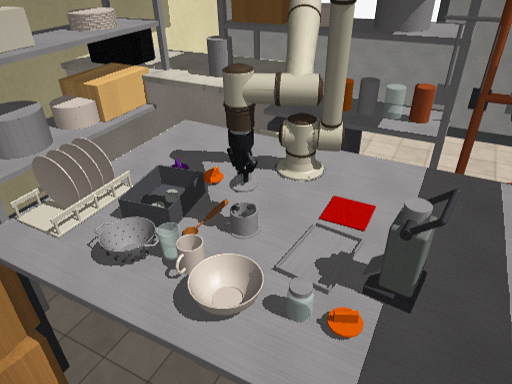

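The scene shows the cap held at (243,183) above the open pot at (244,218), both cans in the tub near (160,200), an empty tray, and the other things where they were.

```bash
python3 -c "
from bench import arm
print(arm.job_done())"
```

```text
the job is handed in; nothing more can be done
None
```

Job handed in at about 29 s: both cans are in the tub, and the gripper holds the cap level about 94 mm above the pot; clockwise turned freely past the 25° stop limit to 60°, so I never tried anticlockwise.

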